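# Seat a filter crucible in the tapered collar of a filter flask

## Task

Pick up the white porcelain filter crucible and set it upright, narrow end down, in the tapered orange rubber collar of the filter flask, letting it find its own centre. Then press it straight down, so that crucible and collar slide into the neck together, until it lands hard on the support disc hidden inside; bear on it there for a moment with about 15 N (never more than 25 N), and let go. Leave the bottles and the jar where they stand.

Things in the scene. Friction and masses are not known exactly. Their poses are not given: they have to be found in the camera images.
- crucible: white porcelain filter crucible with a thin blue line near its rim, loose, about 120 g, standing upright. 76 mm tall, round: the lower 34 mm is a plain taper, 32 mm across at the flat bottom, 47 mm at its top; above it a straight cylinder 47 mm across up to the open rim (wall 3.5 mm; a disc closes the inside 40 mm above the bottom). Origin: centre of the underside; z up.
- crucible_grip (a point): point on the crucible's axis 60 mm above its bottom, in the straight cylinder: grip the outside here, so that the fingertips stay above the collar.
- flask: glass filter flask held immovably in a grey ring foot 120 mm across; flask 94 mm wide below, neck 66 mm across at its rim, 103 mm above the worktop; a glass hose barb sticks out to 66 mm from the axis along the flask's x axis, 90 mm up. It carries the orange collar. Origin: centre of the underside, on the neck's axis; z up.
- collar_mouth (a point): centre of the top opening of the orange rubber collar in the flask's neck (moves with the collar); z up. Flange 62 mm across, 6 mm thick. Slippery bore, 43 mm across at the top, narrowing downward with the crucible's own taper (radius 0.22 mm per mm), open below, 27 mm deep. A seated crucible is coaxial, its bottom about 25 mm below this point. Starts 126 to 129 mm above the worktop.
- neck_rim (a point): centre of the flask's glass rim, fixed, 103 mm up. The collar stands 23 to 26 mm proud of it, slides straight down with the crucible when pushed with about 4.5 N and stays where left, until after about 4 to 19 mm the crucible's bottom lands on a rigid 24 mm steel support disc inside the neck, 85 to 97 mm above the worktop: its height differs each time and is not measured, only felt as a steep rise of force.
- dropper_bottle: white squeeze bottle with dropper cap, 44 mm across, 108 mm tall, loose bystander. Origin: centre of the underside.
- serum_bottle: small bottle with a white ribbed screw cap, 40 mm across, 90 mm tall, loose bystander. Origin: centre of the underside.
- red_cap_jar: small white jar with red screw cap, 46 mm across, 45 mm tall, loose bystander. Origin: centre of the underside.

How it is judged:
By the outcome, as a careful person would: the job done as asked, in the order asked, and still so for the second after the job is handed in, with the robot touching nothing.
It also fails if it takes over 61 s, if anything falls off the work surface, if the arm or the gripper's body presses on something with over 40 N, if the wrist force passes 120 N, or if a joint passes its speed limit or range.

## Robot

A 6-joint arm with a two-finger parallel gripper is mounted at the origin on a cart in front of the work surface, level with it; the furniture and walls round the work are solid. World frame = base frame: x ahead of the robot, y to its left, z up, the work surface at z = 0. Lengths are in mm, angles in rad, forces in N, time in s.
With the tool pointing down it reaches from about 275 to 750 mm from the base axis. Payload 10.2 kg.
Tool frame: the origin (TCP) lies on the centre line of the jaws, within the pads' length; the fingertips stand 17 mm ahead of it and the grasp point (between the pads) lies 2 mm behind it (ctrl.tip_extent is the distance from the TCP to the fingertips, in mm); z points along the fingers, y is the line along which they close (so a half turn about z gives the same grasp; the last joint's range is limited). The gripper opens to 85 mm and grips with 20 to 120 N. Pads are 22 mm wide; open, the fingers measure 114 mm over their backs; the gripper's body (76 mm by 85 mm) begins 54 mm behind the grasp point. The pads swing forward as they close: fully open they stand 13 mm farther back than shut.
Start: joints at [1.051, 0.313, 1.498, -0, 1.331, -0.223], TCP at [153.555, 502.048, 248.294] pointing down, gripper open.
Joint ranges: [-2.94, 2.94], [-0.97, 2.17], [0.19, 2.56], [-1.23, 4.37], [0.02, 3.11], [-2.88, 2.88]. Speed limits (rad/s): [2.39, 2.39, 3.01, 3.14, 3.14, 3.14].

## Interface

Orientations are given as a unit quaternion [w, x, y, z].
In Python, from rig import sensors, capture, ctrl, cut_out, place_of gives the robot as it stands.
- The arm moves only by the shell command python3 -m jog 'ROWS' [FORCE]. ROWS is JSON, a list of rows, each a list of 3 entries, a list of its own where there are three numbers: the shift along the world's x, y, z in mm, then the turn, a rotation vector about the world's x, y, z in degrees, then the closure, from 0 (fully open) to 1 (shut). A call has exactly 8 rows; each row is the pose to reach, as a shift and turn from the pose commanded when the call began; what a row does not reach only later rows make up. A row lasts 1/12 s, in which the tool goes at most 41.7 mm and 7.16 degrees, less where a joint would pass 70% of its speed; a pose out of reach is approached as far as the arm can. A call with a gripper value outside its range is refused whole. The fingers move at their own pace and stop on an object; FORCE is the grip in N (left out, the last holds). Time passes only in rows, so rows that repeat a pose let the fingers close, or fill a call up. It gives the time, the measured TCP pose, the force and the opening at its end, in the units of the state.
- sensors.sense(): the state, without advancing time (a new reading comes with each control period).
- capture(name): name is "side" or "top" or "wrist"; returns a dict with "color" (420x560x3 uint8, blue, green, red), "z_map" (420x560 float32, mm along the optical axis (not along the pixel's ray), 0 where there is no reading), "camera_matrix" (3x3 intrinsics, pixels), "R" (3x3) and "t" (3): a world point X has camera coordinates R X + t. Camera axes: x right, y down, z forward; pixel columns grow to the right and rows downward; lengths in mm; the calibration is good to about 2 mm. A picture is of the moment at which its call begins.
- ctrl.finish_job(): hands the job in, once; it reports no verdict.
Trained networks look in a picture, given as the dict that the camera call returned (one of the last four; its "shot" number tells which), for a name from the list of things; names that differ only in an ending like _2 or _b are one class to them, and where a whole thing is asked for, a point or a joint stands for the part that bears it (a point fixed in the world has none). Each returns a list of dicts, best first, with "p" (0 to 1); they miss things now and then, are a little off and sometimes report something else, mostly with a low value. They report only what shows in the picture. A call takes as long as a camera call.
- cut_out(picture, query): "region" (420x560 bool, what is visible of it) and "box" ([left, top, right, bottom] in pixels, round what is visible of it).
- place_of(picture, query): "centre" ([row, column] in pixels: a listed point, or the origin of a listed thing).
The state is a dict: "time_s": time; "joints": joint angles; "dq": joint speeds; "tau": joint torques, N m; "eef_pos": TCP position; "ee_rot": TCP orientation; "force": force on the tool from outside, world axes, zero at the start; "wrist_torque": the same for the moment, N m; "grip_width": opening from 0.0 (shut) to 1.0 (fully open).
Only numpy, scipy, OpenCV 4.12 (cv2) and the standard library are available. Lean on these libraries where they do the work, as an engineer would, in place of code of your own. Each camera call takes 0.05 s, during which the arm holds its last target. There are 200 camera calls.

## Working session

There is one attempt and no reset: what is moved stays moved. The work goes in short steps, Python scripts to look and compute and a shell command to move; the robot and the scene stay as the last step left them, time stands still between calls to the robot, and variables do not carry over. Pictures are saved under pics/ and viewed, on a budget of 10 in all, crops included, one or two more only if the job needs it, and the job is handed in when it is done.

```bash
mkdir -p pics; ls
cat > h.py <<'E'
import numpy as np, cv2
from rig import sensors, capture, ctrl, cut_out, place_of
def world(p,u,v,z):
    "pixel (u,v), depth z -> world"
    K=p["camera_matrix"]; c=np.linalg.inv(K)@np.array([u,v,1.0])*z
    return p["R"].T@(c-p["t"])
def at_height(p,u,v,h):
    K=p["camera_matrix"]; d=p["R"].T@np.linalg.inv(K)@np.array([u,v,1.0]); o=-p["R"].T@p["t"]
    return o+d*(h-o[2])/d[2]
def cloud(p,mask):
    v,u=np.nonzero(mask&(p["z_map"]>0)); z=p["z_map"][v,u]
    c=np.linalg.inv(p["camera_matrix"])@np.vstack([u*z,v*z,z])
    return (p["R"].T@(c-np.array(p["t"]).reshape(3,1))).T
E
python3 - <<'E'
from h import *
s=sensors.sense(); print(s["eef_pos"],s["ee_rot"],s["force"],s["grip_width"])
ims=[]
for n in("top","side"):
    p=capture(n); ims.append(p["color"])
    for q in("crucible","flask","dropper_bottle","serum_bottle","red_cap_jar"):
        r=cut_out(p,q)
        for d in r[:2]:
            c=cloud(p,d["region"])
            if len(c): print(n,q,round(d["p"],2),d["box"],"min",c.min(0).round(),"max",c.max(0).round(),"med",np.median(c,0).round())
    for q,h in(("crucible",0),("crucible_grip",60),("flask",0),("collar_mouth",127),("neck_rim",103)):
        for d in place_of(p,q)[:2]: print(n,q,round(d["p"],2),d["centre"],at_height(p,d["centre"][1],d["centre"][0],h).round(1))
cv2.imwrite("pics/a.png",cv2.resize(np.vstack(ims),(400*1,600)))
cv2.imwrite("pics/top.png",ims[0])
E
```

```text
pics
[153.43022884 501.81620196 247.6972189 ] [-2.73125254e-04  1.47867914e-01  9.89006878e-01 -6.33031591e-04] [-0.00894914  0.05233219 -0.13172215] 1.0009970748382424
top crucible 0.52 [324.4, 198.5, 345.5, 219.5] min [517. -25.  36.] max [563.  22.  82.] med [541.  -4.  44.]
top flask 0.77 [230.2, 168.0, 274.4, 222.8] min [498. 151.  -6.] max [624. 270. 133.] med [553. 207.  30.]
top flask 0.67 [206.7, 134.4, 222.5, 158.1] min [671. 294.  14.] max [707. 328.  96.] med [684. 309.  87.]
top dropper_bottle 0.88 [253.9, 142.8, 269.8, 162.4] min [651. 166.   1.] max [695. 210. 110.] med [665. 186.  75.]
top dropper_bottle 0.41 [240.0, 181.2, 265.4, 206.3] min [528. 182.   6.] max [586. 240. 132.] med [559. 211. 126.]
top serum_bottle 0.56 [205.3, 135.0, 225.5, 158.1] min [671. 294.  14.] max [704. 326.  96.] med [684. 308.  87.]
top serum_bottle 0.19 [327.5, 195.2, 346.6, 217.1] min [517. -25.  -2.] max [570.  22.  82.] med [541.  -2.  43.]
top red_cap_jar 0.62 [285.5, 267.9, 303.3, 280.7] min [342.  80.  19.] max [385. 124.  51.] med [362. 101.  45.]
top crucible 0.56 [210.4, 329.9] [
[... 496 characters left out ...]
554. 236.  53.]
side dropper_bottle 0.9 [206.7, 214.6, 229.9, 248.7] min [653. 100.   4.] max [703. 211. 107.] med [670. 202.  55.]
side serum_bottle 0.56 [185.9, 247.7, 205.3, 286.0] min [672. 301.   3.] max [709. 335.  93.] med [687. 326.  57.]
side serum_bottle 0.46 [275.0, 177.2, 295.2, 210.2] min [519. -29.   1.] max [564.  25.  79.] med [540.  14.  56.]
side red_cap_jar 0.58 [340.4, 217.1, 357.5, 245.9] min [342.  28.  -1.] max [387. 125.  47.] med [365. 115.  37.]
side crucible 0.72 [202.8, 284.6] [545.8 -24.8   0. ]
side crucible_grip 0.61 [189.8, 284.4] [542.9  -0.6  60. ]
side collar_mouth 0.97 [216.2, 257.6] [565.8 220.2 127. ]
side neck_rim 0.91 [222.9, 262.3] [557.7 211.4 103. ]
```

View pics/top.png

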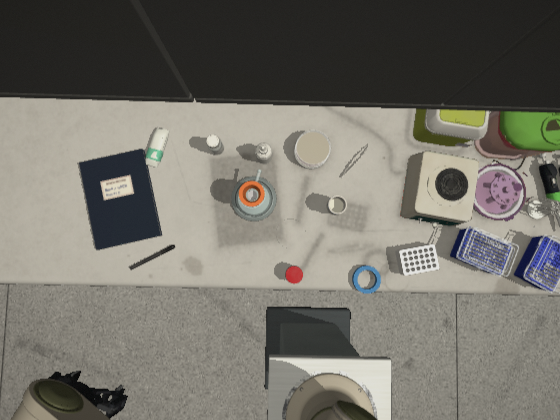

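```bash
python3 -m jog '[[[30,-40,0],[0,0,0],0],[[60,-70,0],[0,0,0],0],[[80,-100,0],[0,0,0],0],[[105,-135,0],[0,0,0],0],[[130,-165,0],[0,0,0],0],[[155,-200,0],[0,0,0],0],[[180,-235,0],[0,0,0],0],[[205,-265,0],[0,0,0],0]]' 40
```

```text
time_s: 1.77
eef_pos: [357.8, 236.8, 248.6]
ee_rot: [0.0, 0.148, 0.989, 0.0]
force: [0.6, 0.9, 0.5]
grip_width: 1.001
```

The top picture shows the crucible alone at (337,204), the collar at (252,193) with the barb pointing up the image (+x), the dropper bottle at (263,152), the jar at (294,274). The space around the crucible is free.

```bash
python3 -m jog '[[[23,-30,-5],[0,0,0],0],[[46,-60,-10],[0,0,0],0],[[69,-90,-20],[0,0,0],0],[[92,-120,-30],[0,0,0],0],[[115,-150,-40],[0,0,0],0],[[138,-180,-50],[0,0,0],0],[[161,-209,-60],[0,0,0],0],[[183,-238,-60],[0,0,0],0]]'
python3 - <<'E'
from h import *
p=capture("wrist"); cv2.imwrite("pics/w1.png",p["color"])
for d in cut_out(p,"crucible")[:2]:
    c=cloud(p,d["region"]); print(d["p"],d["box"],c.min(0).round(),c.max(0).round())
    r=c[(c[:,2]>70)]; print(len(r),((r.max(0)+r.min(0))/2).round(1),(r.max(0)-r.min(0)).round(1))
    # circle fit of rim
    A=np.c_[2*r[:,:2],np.ones(len(r))]; s=np.linalg.lstsq(A,(r[:,:2]**2).sum(1),rcond=None)[0]; print(s[:2],np.sqrt(s[2]+s[0]**2+s[1]**2))
for q,h in(("crucible_grip",60),("crucible",0)):
    for d in place_of(p,q)[:2]: print(q,round(d["p"],2),d["centre"],at_height(p,d["centre"][1],d["centre"][0],h).round(1))
print(sensors.sense()["eef_pos"])
E
```

```text
time_s: 2.43
eef_pos: [540.4, -1.0, 186.4]
ee_rot: [-0.002, 0.148, 0.989, 0.0]
force: [1.1, 0.7, -0.2]
grip_width: 0.997
0.64 [242.8, 170.1, 313.3, 247.3] [519. -39.  -1.] [594.  22.  78.]
1204 [542.3  -2.4  74.2] [47.4 47.   8.4]
[541.7520961   -2.51151624] 21.809216408432807
0.39 [446.5, 67.3, 559.7, 210.3] [499. 150.  -0.] [623. 249.  90.]
1352 [557.  186.3  80. ] [53.4 19.2 20. ]
[559.06051775 210.27206015] 30.98250751593985
crucible_grip 0.63 [210.7, 279.7] [543.1  -1.9  60. ]
crucible 0.6 [192.5, 277.3] [541.8  -3.8   0. ]
[5.40240372e+02 2.19834095e-01 1.87923958e+02]
```

View pics/w1.png

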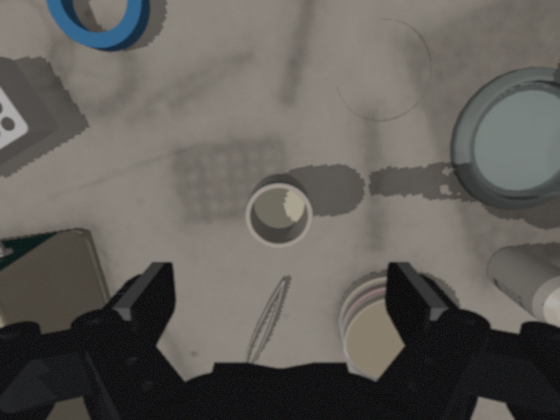

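The wrist picture shows the crucible rim at (280,213), nothing within the fingers' way. I go down and grip.

```bash
python3 -m jog '[[[1,-1,-25],[0,0,0],0],[[1.5,-2,-50],[0,0,0],0],[[1.5,-2,-75],[0,0,0],0],[[1.5,-2,-100],[0,0,0],0],[[1.5,-2,-120],[0,0,0],0],[[1.5,-2,-130],[0,0,0],0],[[1.5,-2,-130],[0,0,0],0],[[1.5,-2,-130],[0,0,0],0]]' && python3 -m jog '[[[0,0,0],[0,0,0],0.3],[[0,0,0],[0,0,0],0.4],[[0,0,0],[0,0,0],0.6],[[0,0,0],[0,0,0],1],[[0,0,0],[0,0,0],1],[[0,0,0],[0,0,0],1],[[0,0,0],[0,0,0],1],[[0,0,0],[0,0,0],1]]' 40 && python3 -m jog '[[[0,0,0],[0,0,0],1],[[0,0,5],[0,0,0],1],[[0,0,20],[0,0,0],1],[[0,0,45],[0,0,0],1],[[0,0,70],[0,0,0],1],[[0,0,95],[0,0,0],1],[[0,0,115],[0,0,0],1],[[0,0,130],[0,0,0],1]]'
```

```text
time_s: 3.3
eef_pos: [541.9, -0.8, 59.1]
ee_rot: [0.0, 0.147, 0.989, 0.0]
force: [0.4, -0.0, 0.6]
grip_width: 0.997
time_s: 3.97
eef_pos: [542.3, -1.4, 59.5]
ee_rot: [0.001, 0.148, 0.989, -0.0]
force: [-1.2, 1.0, 6.4]
grip_width: 0.55
time_s: 4.63
eef_pos: [542.0, -1.4, 190.7]
ee_rot: [0.001, 0.148, 0.989, -0.0]
force: [0.2, 0.5, -1.1]
grip_width: 0.547
```

```bash
python3 -m jog '[[[0,15,10],[0,0,0],1],[[2,30,20],[0,0,0],1],[[4,45,30],[0,0,0],1],[[6,60,40],[0,0,0],1],[[8,80,45],[0,0,0],1],[[10,95,45],[0,0,0],1],[[10,105,45],[0,0,0],1],[[10,105,45],[0,0,0],1]]'
python3 - <<'E'
from h import *
def fit(r):
    for _ in range(4):
        A=np.c_[2*r[:,:2],np.ones(len(r))]; s=np.linalg.lstsq(A,(r[:,:2]**2).sum(1),rcond=None)[0]
        R=np.sqrt(s[2]+s[0]**2+s[1]**2); e=abs(np.hypot(*(r[:,:2]-s[:2]).T)-R); r=r[e<max(2*np.median(e),.5)]
    return s[:2].round(2),R.round(2)
for n in("wrist","top","side"):
    p=capture(n)
    hsv=cv2.cvtColor(p["color"],cv2.COLOR_BGR2HSV)
    m=((hsv[...,0]<18)&(hsv[...,0]>4)&(hsv[...,1]>150)&(hsv[...,2]>80))
    k,l,st,ce=cv2.connectedComponentsWithStats(m.astype(np.uint8)); i=1+st[1:,4].argmax(); m=l==i
    c=cloud(p,m); z=np.percentile(c[:,2],90); t=c[c[:,2]>z-4]
    print(n,st[i],"topz",z.round(1),"bbox mid",((t.max(0)+t.min(0))/2).round(1),(t.max(0)-t.min(0)).round(1))
    for q in("collar_mouth","neck_rim"):
        for d in place_of(p,q)[:1]: print(q,round(d["p"],2),d["centre"],at_height(p,d["centre"][1],d["centre"][0],z if q[0]=="c" else 103).round(1))
    cs,_=cv2.findContours(m.astype(np.uint8),cv2.RETR_CCOMP,cv2.CHAIN_APPROX_NONE)
    for q in sorted(cs,key=len)[-2:]:
        w=np.array([at_height(p,u,v,z) for u,v in q[:,0]]); print("  contour",len(w),fit(w))
    cv2.imwrite(f"pics/b_{n}.png",p["color"] if n!="side" else cv2.resize(p["color"][130:300,180:400],None,fx=3,fy=3))
    for d in cut_out(p,"crucible")[:1]:
        c=cloud(p,d["region"]); print("cruc",d["p"],d["box"],c.min(0).round(1),c.max(0).round(1))
print(sensors.sense()["eef_pos"])
E
```

```text
time_s: 5.3
eef_pos: [551.4, 105.1, 233.3]
ee_rot: [-0.0, 0.147, 0.989, 0.0]
force: [0.2, 0.2, -1.4]
grip_width: 0.548
wrist [ 385  135   95   89 5333] topz 127.9 bbox mid [558.8 210.1 126.6] [61.  61.6  5.3]
collar_mouth 0.68 [180.5, 429.9] [558.  208.  127.9]
neck_rim 0.87 [177.2, 424.5] [562.  213.6 103. ]
  contour 119 (array([552.43, 202.16]), np.float64(14.14))
  contour 260 (array([558.08, 209.95]), np.float64(30.36))
cruc 0.83 [210.1, 212.3, 346.6, 369.9] [528.  -18.7  -1.4] [774.7 134.8 293. ]
top [239 181  25  25 341] topz 129.1 bbox mid [559.2 211.  129.4] [57.9 57.6  8.4]
collar_mouth 0.95 [193.1, 252.2] [558.8 208.1 129.1]
neck_rim 0.74 [194.3, 251.6] [558.7 210.8 103. ]
  contour 42 (array([555.53, 209.01]), np.float64(17.91))
  contour 69 (array([558.85, 210.93]), np.float64(28.89))
side [249 207  26  23 450] topz 127.6 bbox mid [558.9 211.8 126.4] [56.6 60.8  5.6]
collar_mouth 0.67 [257.4, 264.6] [522.7 348.  127.6]
neck_rim 0.72 [221.8, 261.1] [561.2 207.9 103. ]
  contour 68 (array([555.48, 223.22]), np.float64(37.06))
[551.74607664 103.49856816 233.29131227]
```

View pics/b_wrist.png

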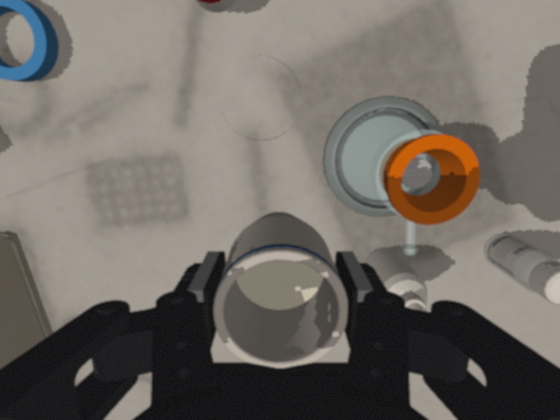

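View pics/b_side.png

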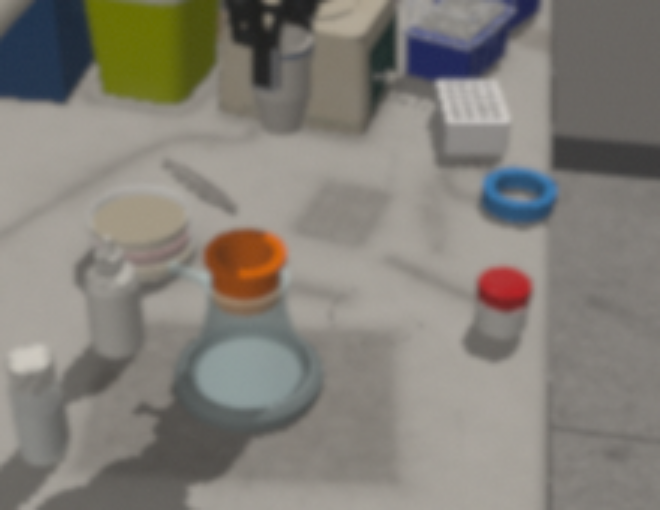

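The wrist picture shows the crucible held straight between the pads (rim at (281,305)) and the collar at (433,178); the side picture shows the collar intact and upright in the neck. Collar centre ≈ (558.6, 210.2, 128).

```bash
python3 -m jog '[[[1,15,0],[0,0,0],1],[[2,30,0],[0,0,0],1],[[3,47,0],[0,0,0],1],[[5,64,0],[0,0,0],1],[[6,80,-5],[0,0,0],1],[[7,95,-15],[0,0,0],1],[[7,106,-25],[0,0,0],1],[[7,106,-35],[0,0,0],1]]'
python3 - <<'E'
from h import *
E=[]
for n in("side","wrist","top")*2:
    p=capture(n); s=sensors.sense(); E.append(np.r_[s["eef_pos"],s["force"]])
    cv2.imwrite(f"pics/c_{n}.png",p["color"] if n!="side" else cv2.resize(p["color"][130:300,180:400],None,fx=3,fy=3))
    if n=="wrist":
        hsv=cv2.cvtColor(p["color"],cv2.COLOR_BGR2HSV)
        m=((hsv[...,0]<18)&(hsv[...,0]>4)&(hsv[...,1]>150)&(hsv[...,2]>80)); v,u=np.nonzero(m); print("orange",u.min(),u.max(),v.min(),v.max())
    else:
        for d in cut_out(p,"crucible")[:1]:
            c=cloud(p,d["region"]); c=c[np.hypot(c[:,0]-558,c[:,1]-210)<40]; print("cruc",n,d["p"],d["box"],c.min(0).round(1),c.max(0).round(1))
            t=c[c[:,2]>200]; print("rim",((t.max(0)+t.min(0))/2).round(1),(t.max(0)-t.min(0)).round(1))
E=np.array(E); print(E.round(1)); print(E.mean(0).round(2))
E
```

```text
time_s: 6.57
eef_pos: [558.4, 211.3, 197.4]
ee_rot: [-0.0, 0.147, 0.989, 0.0]
force: [-0.3, 0.6, -0.8]
grip_width: 0.549
cruc side 0.8 [251.5, 173.5, 273.5, 212.9] [535.2 187.4 116.2] [576.9 236.  216.2]
rim [549.2 211.7 208.2] [27.5 48.5 16. ]
orange 231 334 181 250
cruc side 0.94 [251.2, 170.1, 273.9, 213.9] [535.8 185.  127.6] [577.2 240.2 218.4]
rim [549.6 208.9 209.2] [26.9 48.  18.4]
orange 231 333 178 246
cruc top 0.61 [245.5, 199.9, 260.0, 206.1] [528.  186.7 111.9] [543.6 227.2 131.1]Traceback (most recent call last):
  File "<stdin>", line 12, in <module>
    return umr_maximum(a, axis, None, out, keepdims, initial, where)
ValueError: zero-size array to reduction operation maximum which has no identity
```

View pics/c_side.png

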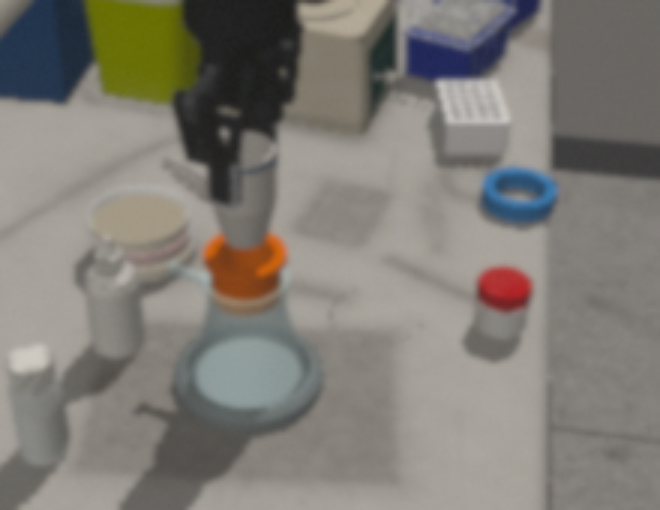

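The side picture shows the crucible upright right above the collar opening, (245,240) in the crop. I lower it in.

```bash
python3 -m jog '[[[0,0,-4],[0,0,0],1],[[0,0,-8],[0,0,0],1],[[0,0,-12],[0,0,0],1],[[0,0,-16],[0,0,0],1],[[0,0,-20],[0,0,0],1],[[0,0,-22],[0,0,0],1],[[0,0,-24],[0,0,0],1],[[0,0,-26],[0,0,0],1]]' && python3 -m jog '[[[0,0,-1],[0,0,0],1],[[0,0,-2],[0,0,0],1],[[0,0,-3],[0,0,0],1],[[0,0,-4],[0,0,0],1],[[0,0,-4],[0,0,0],1],[[0,0,-4],[0,0,0],1],[[0,0,-4],[0,0,0],1],[[0,0,-4],[0,0,0],1]]'; python3 -c "
from h import *
for i in range(4): capture('top'); s=sensors.sense(); print(s['eef_pos'].round(1),s['force'].round(1),s['wrist_torque'].round(2))"
```

```text
time_s: 7.73
eef_pos: [558.8, 209.7, 172.1]
ee_rot: [0.0, 0.148, 0.989, 0.0]
force: [0.7, 1.0, -0.3]
grip_width: 0.547
time_s: 8.4
eef_pos: [558.8, 209.7, 168.4]
ee_rot: [0.0, 0.148, 0.989, 0.0]
force: [-0.6, -0.6, -1.6]
grip_width: 0.548
[558.8 209.7 168.4] [-0.3  0.3 -1.4] [0.02 0.   0.02]
[558.8 209.7 168.3] [-0.2 -0.4 -0.7] [-0.05 -0.06 -0.02]
[558.7 209.7 168.3] [ 0.1  0.3 -2.2] [0.02 0.03 0.01]
[558.7 209.7 168.4] [ 0.4 -0.  -0.8] [ 0.01 -0.03  0.02]
```

```bash
python3 -m jog '[[[0,0,-1],[0,0,0],1],[[0,0,-2],[0,0,0],1],[[0,0,-2.5],[0,0,0],1],[[0,0,-3],[0,0,0],1],[[0,0,-3.5],[0,0,0],1],[[0,0,-4],[0,0,0],1],[[0,0,-4],[0,0,0],1],[[0,0,-4],[0,0,0],1]]';  python3 -c "
from h import *
for i in range(4): capture('top'); s=sensors.sense(); print(s['eef_pos'].round(1),s['force'].round(1),s['wrist_torque'].round(2))"
```

```text
time_s: 9.27
eef_pos: [558.8, 210.1, 164.5]
ee_rot: [0.0, 0.148, 0.989, 0.0]
force: [1.1, 5.7, 1.3]
grip_width: 0.55
[558.9 210.1 164.5] [0.1 5.3 1.1] [ 1.08 -0.18  0.02]
[558.8 210.1 164.5] [0.9 5.3 0.8] [ 1.04 -0.14  0.02]
[558.9 210.1 164.5] [1.1 5.9 0.7] [ 1.05 -0.22 -0.04]
[558.8 210.1 164.5] [1.2 4.4 1.3] [ 1.12 -0.14  0.01]
```

A side force of 5.5 N in +y shows contact about 1 mm off; I let it go to find its centre.

```bash
python3 -m jog '[[[0,0,0],[0,0,0],0.4],[[0,0,0],[0,0,0],0.35],[[0,0,0],[0,0,0],0.3],[[0,0,0],[0,0,0],0.25],[[0,0,0],[0,0,0],0.2],[[0,0,0],[0,0,0],0.1],[[0,0,0],[0,0,0],0.1],[[0,0,0],[0,0,0],0.1]]';  python3 - <<'E'
from h import *
def fit(r):
    for _ in range(4):
        A=np.c_[2*r[:,:2],np.ones(len(r))]; s=np.linalg.lstsq(A,(r[:,:2]**2).sum(1),rcond=None)[0]
        R=np.sqrt(s[2]+s[0]**2+s[1]**2); e=abs(np.hypot(*(r[:,:2]-s[:2]).T)-R); r=r[e<max(2*np.median(e),.5)]
    return s[:2].round(2),R.round(2)
out=[]
for n in("side","wrist"):
    p=capture(n); s=sensors.sense(); print(s['eef_pos'].round(1),s['force'].round(1))
    for d in cut_out(p,"crucible")[:1]:
        c=cloud(p,d["region"]); c=c[np.hypot(c[:,0]-558,c[:,1]-210)<40]; print("cruc",n,d["p"],d["box"],c.min(0).round(1),c.max(0).round(1))
        t=c[abs(c[:,2]-np.percentile(c[:,2],97))<3]; print("rim",((t.max(0)+t.min(0))/2).round(1),(t.max(0)-t.min(0)).round(1),fit(t))
    out.append(cv2.resize(p["color"][130:280,180:380],(560,420)) if n=="side" else p["color"])
cv2.imwrite("pics/d.png",cv2.resize(np.hstack(out),(800,300)))
E
```

```text
time_s: 10.13
eef_pos: [558.7, 209.6, 164.3]
ee_rot: [-0.0, 0.148, 0.989, -0.0]
force: [0.3, 0.3, 0.0]
grip_width: 0.898
[558.7 209.6 164.3] [-0.5  0.4  0.5]
cruc side 0.65 [252.2, 190.2, 272.5, 222.1] [536.2 186.8 125.7] [572.  235.3 179.5]
rim [550.8 212.  177.2] [26.1 46.5  4.8] (array([558.04, 211.61]), np.float64(21.17))
[558.7 209.6 164.3] [-0.7 -0.   0.5]
cruc wrist 0.87 [215.0, 210.9, 348.5, 365.5] [534.9 179.8 125.1] [582.8 234.5 180.1]
rim [558.9 210.2 177.9] [47.9 47.4  4.4] (array([558.35, 210.57]), np.float64(21.79))
```

View pics/d.png

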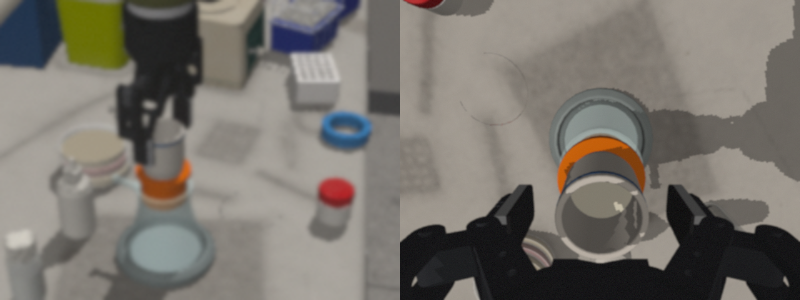

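Left: crucible upright in the collar; right: rim central between the open pads (600,217). It dropped in (rim ≈179 = seated). I shift +1 mm in y and re-grip.

```bash
python3 -m jog '[[[0,1,-1],[0,0,0],0.1],[[0,1.2,-2],[0,0,0],0.2],[[0,1.2,-2],[0,0,0],0.4],[[0,1.2,-2],[0,0,0],0.6],[[0,1.2,-2],[0,0,0],1],[[0,1.2,-2],[0,0,0],1],[[0,1.2,-2],[0,0,0],1],[[0,1.2,-2],[0,0,0],1]]' 45;  python3 -c "
from h import *
for i in range(4): capture('top'); s=sensors.sense(); print(s['eef_pos'].round(1),s['force'].round(1),s['wrist_torque'].round(2))"
```

```text
time_s: 11.0
eef_pos: [558.7, 210.7, 162.2]
ee_rot: [-0.0, 0.148, 0.989, -0.0]
force: [-0.8, -2.3, 0.1]
grip_width: 0.549
[558.7 210.7 162.3] [-1.  -2.2  0.2] [-0.36  0.23 -0.04]
[558.7 210.7 162.2] [-1.3 -2.5  0.2] [-0.32  0.22  0.01]
[558.7 210.7 162.3] [-1.5 -1.7 -0.3] [-0.38  0.25 -0.  ]
[558.7 210.7 162.3] [-1.1 -2.1  0.6] [-0.39  0.26 -0.01]
```

```bash
cat > chk.py <<'E'
from h import *
import sys
s=sensors.sense(); f=s["force"]; print(round(s["time_s"],1),s["eef_pos"].round(2),f.round(1)); sys.exit(int(f[2]>9 or abs(f[:2]).max()>8))
E
python3 -m jog '[[[-0.1,-0.3,0],[0,0,0],1],[[-0.2,-0.4,0],[0,0,0],1],[[-0.2,-0.4,-0.3],[0,0,0],1],[[-0.2,-0.4,-0.6],[0,0,0],1],[[-0.2,-0.4,-0.9],[0,0,0],1],[[-0.2,-0.4,-1.2],[0,0,0],1],[[-0.2,-0.4,-1.5],[0,0,0],1],[[-0.2,-0.4,-1.5],[0,0,0],1]]' >/dev/null && python3 chk.py && python3 -m jog '[[[0,0,-0.2],[0,0,0],1],[[0,0,-0.4],[0,0,0],1],[[0,0,-0.6],[0,0,0],1],[[0,0,-0.8],[0,0,0],1],[[0,0,-1],[0,0,0],1],[[0,0,-1],[0,0,0],1],[[0,0,-1],[0,0,0],1],[[0,0,-1],[0,0,0],1]]' >/dev/null; python3 chk.py
```

```text
11.9 [558.63 210.61 160.89] [-0.   0.9  2.4]
12.5 [558.6  210.56 159.82] [0.6 3.  2.3]
```

```bash
python3 -m jog '[[[0,0.1,-0.2],[0,0,0],1],[[0,0.1,-0.4],[0,0,0],1],[[0,0.1,-0.6],[0,0,0],1],[[0,0.1,-0.8],[0,0,0],1],[[0,0.1,-1],[0,0,0],1],[[0,0.1,-1],[0,0,0],1],[[0,0.1,-1],[0,0,0],1],[[0,0.1,-1],[0,0,0],1]]' >/dev/null; python3 chk.py && python3 -m jog '[[[0,0.1,-0.2],[0,0,0],1],[[0,0.1,-0.4],[0,0,0],1],[[0,0.1,-0.6],[0,0,0],1],[[0,0.1,-0.8],[0,0,0],1],[[0,0.1,-1],[0,0,0],1],[[0,0.1,-1],[0,0,0],1],[[0,0.1,-1],[0,0,0],1],[[0,0.1,-1],[0,0,0],1]]' >/dev/null; python3 chk.py
python3 - <<'E'
from h import *
p=capture("wrist"); s=sensors.sense()
hsv=cv2.cvtColor(p["color"],cv2.COLOR_BGR2HSV)
m=((hsv[...,0]<18)&(hsv[...,0]>4)&(hsv[...,1]>150)&(hsv[...,2]>80)); c=cloud(p,m); print("collar top",np.percentile(c[:,2],[50,90]).round(1))
d=cut_out(p,"crucible")[0]; c=cloud(p,d["region"]); c=c[np.hypot(c[:,0]-558,c[:,1]-210)<26]; print("rim",np.percentile(c[:,2],[90,95,99]).round(1))
E
```

```text
13.2 [558.55 210.59 158.77] [1.3 2.3 3.1]
13.9 [558.56 210.59 157.75] [0.7 2.2 2.5]
collar top [122.3 123.1]
rim [173.3 173.7 174.3]
```

Collar and crucible have gone down 4–5 mm together at about 3 N net. Continuing in 1 mm steps with a force stop.

```bash
python3 -m jog '[[[0,0.1,-0.2],[0,0,0],1],[[0,0.1,-0.4],[0,0,0],1],[[0,0.1,-0.6],[0,0,0],1],[[0,0.1,-0.8],[0,0,0],1],[[0,0.1,-1],[0,0,0],1],[[0,0.1,-1],[0,0,0],1],[[0,0.1,-1],[0,0,0],1],[[0,0.1,-1],[0,0,0],1]]' >/dev/null; python3 chk.py && python3 -m jog '[[[0,0,-0.2],[0,0,0],1],[[0,0,-0.4],[0,0,0],1],[[0,0,-0.6],[0,0,0],1],[[0,0,-0.8],[0,0,0],1],[[0,0,-1],[0,0,0],1],[[0,0,-1],[0,0,0],1],[[0,0,-1],[0,0,0],1],[[0,0,-1],[0,0,0],1]]' >/dev/null && python3 chk.py && python3 -m jog '[[[0,0,-0.2],[0,0,0],1],[[0,0,-0.4],[0,0,0],1],[[0,0,-0.6],[0,0,0],1],[[0,0,-0.8],[0,0,0],1],[[0,0,-1],[0,0,0],1],[[0,0,-1],[0,0,0],1],[[0,0,-1],[0,0,0],1],[[0,0,-1],[0,0,0],1]]' >/dev/null && python3 chk.py &&  python3 -m jog '[[[0,0,-0.2],[0,0,0],1],[[0,0,-0.4],[0,0,0],1],[[0,0,-0.6],[0,0,0],1],[[0,0,-0.8],[0,0,0],1],[[0,0,-1],[0,0,0],1],[[0,0,-1],[0,0,0],1],[[0,0,-1],[0,0,0],1],[[0,0,-1],[0,0,0],1]]' >/dev/null && python3 chk.py
```

```text
14.6 [558.54 210.67 156.8 ] [ 1.2 -0.6  3.1]
15.3 [558.66 210.66 156.72] [-2.7 -1.1  9.6]
```

Force rises steeply at z≈156.7: landing. Add the bearing force and verify stiffness.

```bash
python3 -m jog '[[[0,0,-0.1],[0,0,0],1],[[0,0,-0.2],[0,0,0],1],[[0,0,-0.3],[0,0,0],1],[[0,0,-0.4],[0,0,0],1],[[0,0,-0.4],[0,0,0],1],[[0,0,-0.4],[0,0,0],1],[[0,0,-0.4],[0,0,0],1],[[0,0,-0.4],[0,0,0],1]]' >/dev/null; python3 chk.py; python3 -c "
from h import *
for i in range(3): p=capture('wrist'); s=sensors.sense(); print(s['eef_pos'].round(2),s['force'].round(1),s['wrist_torque'].round(2))
hsv=cv2.cvtColor(p['color'],cv2.COLOR_BGR2HSV)
m=((hsv[...,0]<18)&(hsv[...,0]>4)&(hsv[...,1]>150)&(hsv[...,2]>80)); c=cloud(p,m); print('collar top',np.percentile(c[:,2],[50,90]).round(1))
d=cut_out(p,'crucible')[0]; c=cloud(p,d['region']); c=c[np.hypot(c[:,0]-558,c[:,1]-210)<26]; print('rim',np.percentile(c[:,2],[90,95,99]).round(1))
"
```

```text
16.0 [558.72 210.64 156.69] [-2.6 -1.3 12.5]
[558.73 210.64 156.72] [-3.1 -1.2 11.9] [-0.28  0.42  0.02]
[558.74 210.64 156.72] [-2.9 -0.9 12.3] [-0.29  0.4   0.  ]
[558.71 210.66 156.7 ] [-2.1 -0.9 11.6] [-0.32  0.46  0.02]
collar top [121.3 122.2]
rim [172.4 172.7 173.2]
```

```bash
python3 -m jog '[[[0,0,-0.2],[0,0,0],1],[[0,0,-0.4],[0,0,0],1],[[0,0,-0.45],[0,0,0],1],[[0,0,-0.45],[0,0,0],1],[[0,0,-0.45],[0,0,0],1],[[0,0,-0.45],[0,0,0],1],[[0,0,-0.45],[0,0,0],1],[[0,0,-0.45],[0,0,0],1]]' >/dev/null; python3 chk.py;python3 -m jog '[[[0,0,0],[0,0,0],1],[[0,0,0],[0,0,0],1],[[0,0,0],[0,0,0],1],[[0,0,0],[0,0,0],1],[[0,0,0],[0,0,0],1],[[0,0,0],[0,0,0],1],[[0,0,0],[0,0,0],1],[[0,0,0],[0,0,0],1]]' >/dev/null; python3 chk.py
```

```text
16.8 [558.8  210.65 156.7 ] [-2.9 -2.5 14.2]
17.5 [558.79 210.65 156.69] [-4.  -1.6 14.7]
```

About 14.5 N (plus the crucible's weight) held over a second with no further motion. Unload, open, retreat.

```bash
python3 -m jog '[[[0,0,-0.1],[0,0,0],1],[[0,0,0.4],[0,0,0],1],[[0,0,0.8],[0,0,0],1],[[0,0,1.2],[0,0,0],1],[[0,0,1.5],[0,0,0],1],[[0,0,1.5],[0,0,0],1],[[0,0,1.5],[0,0,0],1],[[0,0,1.5],[0,0,0],1]]' >/dev/null; python3 chk.py;python3 -m jog '[[[0,0,0],[0,0,0],0.4],[[0,0,0],[0,0,0],0.35],[[0,0,0],[0,0,0],0.3],[[0,0,0],[0,0,0],0.2],[[0,0,0],[0,0,0],0.1],[[0,0,0],[0,0,0],0.1],[[0,0,0],[0,0,0],0.1],[[0,0,0],[0,0,0],0.1]]' >/dev/null; python3 chk.py
python3 -m jog '[[[0,0,3],[0,0,0],0.1],[[0,0,10],[0,0,0],0.1],[[0,0,25],[0,0,0],0.1],[[0,0,45],[0,0,0],0.1],[[0,0,65],[0,0,0],0.1],[[0,-20,85],[0,0,0],0.1],[[0,-45,90],[0,0,0],0.1],[[0,-70,90],[0,0,0],0.1]]'
python3 - <<'E'
from h import *
out=[]
for n in("side","wrist"):
    p=capture(n)
    hsv=cv2.cvtColor(p['color'],cv2.COLOR_BGR2HSV)
    m=((hsv[...,0]<18)&(hsv[...,0]>4)&(hsv[...,1]>150)&(hsv[...,2]>80)); c=cloud(p,m); print('collar top',np.percentile(c[:,2],[50,90]).round(1))
    d=cut_out(p,"crucible")[0]
    c=cloud(p,d["region"]); c=c[np.hypot(c[:,0]-558,c[:,1]-210)<40]
    t=c[c[:,2]>np.percentile(c[:,2],99)-4]; A=np.c_[t[:,:2],np.ones(len(t))]
    print(n,d["p"],"rim",((t.max(0)+t.min(0))/2).round(1),(t.max(0)-t.min(0)).round(1),np.linalg.lstsq(A,t[:,2],rcond=None)[0][:2].round(3))
    out.append(cv2.resize(p["color"][130:280,180:380],(560,420)) if n=="side" else p["color"])
cv2.imwrite("pics/e.png",cv2.resize(np.hstack(out),(800,300)))
E
```

```text
18.2 [558.61 210.67 156.76] [ 0.2 -1.1  6.3]
18.8 [558.52 210.74 156.39] [-0.4 -1.2  0.2]
time_s: 19.5
eef_pos: [559.0, 140.3, 249.2]
ee_rot: [0.002, 0.147, 0.989, 0.0]
force: [0.2, -0.0, -0.2]
grip_width: 0.901
collar top [120.1 122.1]
side 0.58 rim [557.7 211.5 171.9] [44.1 48.1  4.8] [0.002 0.003]
collar top [121.4 122.3]
wrist 0.71 rim [559.1 210.1 172.2] [47.5 47.3  5. ] [-0.004 -0.002]
```

View pics/e.png

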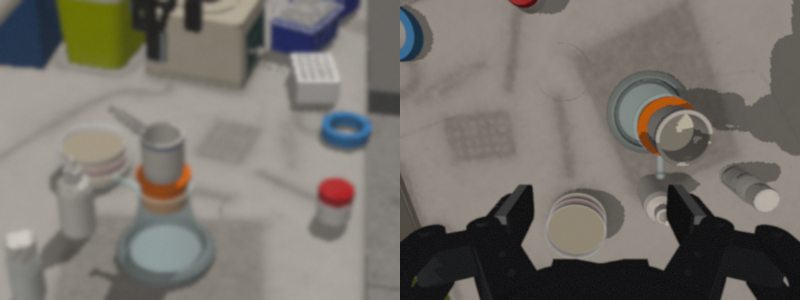

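Left: crucible upright and seated in the lowered collar, bottles and jar standing; right: rim round and central at (683,136), gripper clear. Handing in.

```bash
python3 -c "
from rig import ctrl; print(ctrl.finish_job())"
```

```text
the job is handed in; nothing more can be done
None
```

The crucible is seated upright in the collar and pressed down onto the support disc. I handed the job in at about 19.6 s of the 61 s allowed, with no verdict reported.

- **Placing:** I gripped the crucible and lowered it into the collar, where a side force of about 5.5 N showed it was roughly 1 mm off. I opened the gripper so it could find its own centre, then gripped it again.
- **Pressing:** Crucible and collar slid down together about 5.7 mm at roughly 3 N. The force then rose steeply with the tool staying at the same height (156.7 mm). I held about 14.5 N on the wrist reading there for about a second; 14.7 N was the highest reading. I then eased off and let go. Force was read only at the end of each move, so brief peaks in between were not seen.
- **Last checks:** The rim is level to within 0.3° and centred on the collar to about 1 mm. The collar top is at about 122 mm, which puts the crucible's bottom near 97 mm, the upper end of the range given for the disc. In the last picture the bottles and the jar are standing and the gripper is clear of everything; I did not measure their positions again.
- **Not fully as wanted:** About 6 N was still on the wrist when the fingers opened, because I eased off less than intended. The crucible did not move.

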